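# Nudge the reference disc into its cell and close the keeper

## Robot

A 6-joint arm with a two-finger parallel gripper is mounted at the origin on the work surface; the furniture and walls round the work are solid. World frame = base frame: x ahead of the robot, y to its left, z up, the work surface at z = 0. Lengths are in mm, angles in rad, forces in N, time in s.
With the tool pointing down it reaches from about 275 to 750 mm from the base axis. Payload 10.2 kg.
Tool frame: the origin (TCP) lies at the very end of the fingers, on their centre line; the grasp point (between the pads) lies 19 mm behind it (manip.grip_depth is the distance from the TCP to the grasp point, in mm); z points along the fingers, y is the line along which they close (so a half turn about z gives the same grasp; the last joint's range is limited). The gripper opens to 88 mm and grips with 3 to 60 N. Pads are 18 mm wide; open, the fingers measure 123 mm over their backs; the gripper's body (75 mm by 187 mm) begins 45 mm behind the grasp point.
Start: joints at [-1.522, 0.313, 1.498, -0, 1.331, -0.223], TCP at [140.931, -505.737, 238.72] pointing down, gripper open.
Joint ranges: [-2.94, 2.94], [-0.97, 2.17], [0.19, 2.56], [-1.23, 4.37], [0.02, 3.11], [-2.88, 2.88]. Speed limits (rad/s): [2.39, 2.39, 3.01, 3.14, 3.14, 3.14].

## Interface

Orientations are given as a unit quaternion [w, x, y, z].
In Python, from workcell import manip, hand, viewer, workorder, readout gives the robot as it stands. The module is installed in compiled form; this text tells all that it offers. Calls block until the motion is done:
- manip.move_to(position, orientation): joint-space move of the TCP to a pose.
- manip.move_l(position, attitude=None, v=150): straight line of the TCP; attitude=None keeps the orientation; v is the mean speed in mm/s.
- manip.move_joints(angles): joint-space move.
- hand.gripper_open() and hand.grasp(grasp_force=None): open the fingers fully, or close them until they stop; grasp_force is the grip in N (None keeps the last).
- manip.sleep(seconds).
- manip.ik(position, orientation): joint angles nearest the present ones, or None.
- viewer.capture(name): name is "side" or "top" or "wrist"; returns the picture (384x512x3 uint8, blue, green, red); there is no depth.
- viewer.camera_info(name): a dict with "camera_matrix" (3x3 intrinsics, pixels), "k1" (the pictures are not rectified: a ray, as slopes to the right and down, at radius r is drawn at 1 + k1 r^2 times it, then the intrinsics apply), "view" (4x4, takes a point from world to camera coordinates). Camera axes: x right, y down, z forward; pixel columns grow to the right and rows downward; lengths in mm; the calibration is good to about 2 mm. A picture is of the moment at which its call begins: read the wrist's pose just before it. camera_info takes no time and is no camera call; for the wrist camera it gives the pose at the moment of the call.
A pose or a line that the arm cannot do raises manip.PlanningError and nothing moves.
- workorder.sign_off(): hands the job in; it is judged then, once.
Readings, each from a call of its own:
- readout.get_time_s(): time.
- readout.get_joints(): joint angles.
- readout.get_qd(): joint speeds.
- readout.get_effort(): joint torques, N m.
- readout.get_tool_pos(): TCP position.
- readout.get_tcp_rot(): TCP orientation.
- readout.get_contact_force(): force on the tool from outside, world axes, zero at the start.
- readout.get_wrist_torque(): the same for the moment, N m.
- readout.get_grip_width(): finger opening in mm.
- readout.get_grip_force(): force on a finger pad.
Only numpy, scipy, OpenCV 4.12 (cv2) and the standard library are available. Lean on these libraries where they do the work, as an engineer would, in place of code of your own. Each camera call takes 0.05 s, during which the arm holds its last target. There are 200 camera calls.

## Task

Get the measuring cell ready: with the fingertips push the loose steel disc across the deck of the cell base until it drops into its round recess and lies flat in it, then push the sliding keeper by its tab fully home over the edge of the disc. Only push: do not pick the disc up at any time, and leave the two vials and the jar standing where they are.

Things in the scene. Friction and masses are not known exactly. Their poses are not given: they have to be found in the camera images.
- cell: fixed grey plastic base block, 200 x 110 x 22 mm (its x, y, z), flat top (deck). Origin: centre of its underside. Round recess 48 mm wide, 11 mm deep, 1 mm chamfer, centred at x = +30 mm, y = 0. The half at -x is plain deck, level with the rim. Keeper on the deck at the +x end between two guide strips (30 x 6 mm, 7 mm high, at x = 65 to 95, y = +-24 mm).
- seat (a point): centre of the floor of the recess, 11 mm below the deck; axes as the cell's
- disc: loose plain steel disc, 44 mm wide, 10 mm thick, about 90 g, starting flat on the cell's -x half of the deck. Origin: centre of its underside, z along its axis. In the recess its top lies 1 mm below the deck, with 2 mm of play all round: fingertips 3 mm above the deck push it, then pass over it once it has dropped.
- keeper (a joint): aluminium slide along the cell's x: 0 m = back, 0.018 m = fully home (moved towards the cell's -x). Friction about 1.5 N; stays where it is left. Its tongue, 38 mm wide and 4 mm thick, runs 1 mm above the deck; front edge at the cell's x = +60 mm at 0, over the edge of the recess when home. It cannot pass over a disc that has not dropped in.
- tab (a point): middle of the upper edge of the rear face (towards the cell's +x) of the keeper's upright tab, 29 mm above the deck. The tab is 40 mm wide (cell's y), 8 mm thick, and reaches down to 1 mm above the deck. Push this rear face towards the cell's -x. With the keeper at 0 it is at the cell's x = +95 mm, y = 0; it moves with the keeper.
- vial_brown: bystander: small brown vial with green and white cap, 28 mm wide, 60 mm tall; origin at the centre of its underside
- vial_white: bystander: small vial with orange and white cap, 28 mm wide, 60 mm tall; origin at the centre of its underside
- jar: bystander: small clear jar with cream lid, 40 mm wide, 47 mm tall; origin at the centre of its underside
Things that resemble listed ones, but are neither listed nor needed, are in the scene too. There is more than one size of the disc; the one meant has the size given above.

How it is judged (in metres and radians):
On the way, in this order (a step that is already met when the one before it is completed fails the run):
1. the disc has dropped into the recess and lies flat in it (horizontal distance between disc and seat below 0.004 m and z of disc in the frame of seat below 0.002 m and angle between disc's own z axis and vertical below 0.06 rad), for 0.2 s.
2. with the disc in the recess, the keeper is pushed home (all of step 1 and value of joint keeper above 0.015 m), for 0.2 s.
At the end, for the whole second after the job is handed in: The disc lies at rest and flat in the recess (centre within 4 mm of the recess's centre, underside within 2 mm of its floor, tilt under 0.06 rad) and the keeper is home (at least 15 of its 18 mm) (all of step 2 and linear speed of disc below 0.01 m/s); the robot touches nothing.
It fails at once if the disc is lifted more than 8 mm off the deck (z of disc in the frame of seat above 0.019 m).
It fails at once if the vial brown is pushed or knocked over (distance of vial_brown from where it was at the start of the episode above 0.02 m or angle between vial_brown's own z axis and vertical above 0.35 rad).
It fails at once if the vial white is pushed or knocked over (distance of vial_white from where it was at the start of the episode above 0.02 m or angle between vial_white's own z axis and vertical above 0.35 rad).
It fails at once if the jar is pushed or knocked over (distance of jar from where it was at the start of the episode above 0.02 m or angle between jar's own z axis and vertical above 0.35 rad).
It also fails if it takes over 48 s, if anything falls off the work surface, if the arm or the gripper's body presses on something with over 40 N, if the wrist force passes 120 N, or if a joint passes its speed limit or range.

## Working session

There is one attempt and no reset: what is moved stays moved. The work goes in short steps, each a Python script; the robot and the scene stay as the last script left them, time stands still between calls to the robot, and variables do not carry over. Pictures are saved under pics/ and viewed, at most 10 in all, crops included, and the job is handed in when it is done.

```bash
mkdir -p pics; python3 - <<'E'
from workcell import viewer,readout
import cv2,numpy as np
for n in("top","side"):
    im=viewer.capture(n);cv2.imwrite(f"pics/{n}0.png",im);i=viewer.camera_info(n);print(n,i)
a=cv2.imread("pics/top0.png");b=cv2.imread("pics/side0.png")
cv2.imwrite("pics/both.png",np.vstack([a,b])[:, :])
E
```

```text
top {'camera_matrix': array([[440.41948947,   0.        , 265.24109373],
       [  0.        , 440.41948947, 190.99165012],
       [  0.        ,   0.        ,   1.        ]]), 'k1': -0.0011558180729125472, 'view': array([[-1.70745150e-03, -9.99851383e-01, -1.71550612e-02,
        -6.01888749e+01],
       [-9.94028021e-01,  3.56883194e-03, -1.09066759e-01,
         4.49782806e+02],
       [ 1.09111773e-01,  1.68663853e-02, -9.93886385e-01,
         1.06144052e+03],
       [ 0.00000000e+00,  0.00000000e+00,  0.00000000e+00,
         1.00000000e+00]])}
side {'camera_matrix': array([[499.29599296,   0.        , 256.72815904],
       [  0.        , 499.29599296, 190.52996181],
       [  0.        ,   0.        ,   1.        ]]), 'k1': -0.09912966008751294, 'view': array([[ 9.62986015e-01, -2.69524778e-01,  3.78543231e-03,
        -4.45347765e+02],
       [-1.81469428e-01, -6.58629103e-01, -7.30257866e-01,
         8.20290329e+01],
       [ 1.99315785e-01,  7.02541172e-01, -6.83161122e-01,
         1.34223183e+03],
       [ 0.00000000e+00,  0.00000000e+00,  0.00000000e+00,
         1.00000000e+00]])}
```

View pics/top0.png

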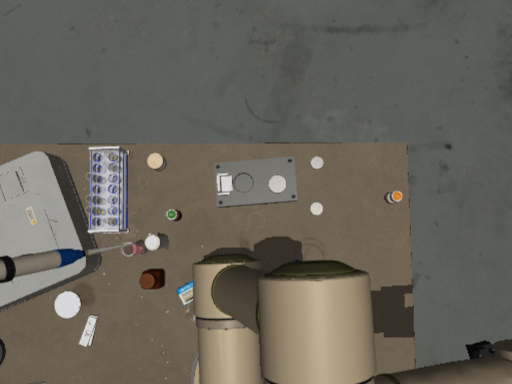

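View pics/side0.png

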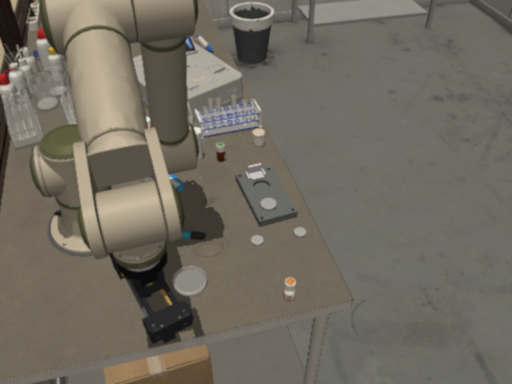

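The top view shows the cell at about (257,182), with its keeper end at (224,183) pointing along world +y and the disc at (277,184). The decoy discs are off the cell. Next I'll get rough poses and go above the cell with the wrist camera.

```bash
cat > h.py <<'E'
import numpy as np,cv2
from workcell import manip,hand,viewer,workorder,readout
def cast(info,px,z):
    "pixels (N,2) -> world points on plane z"
    K=info["camera_matrix"];V=info["view"]
    px=np.asarray(px,float).reshape(-1,1,2)
    n=cv2.undistortPoints(px,K,np.array([info["k1"],0,0,0.]))[:,0]
    d=np.c_[n,np.ones(len(n))]@V[:3,:3]
    c=-V[:3,:3].T@V[:3,3]
    return c+d*((z-c[2])/d[:,2])[:,None]
def down(yaw):
    "tool z down; tool y axis at world angle yaw"
    y=np.array([np.cos(yaw),np.sin(yaw),0]);z=np.array([0,0,-1.]);x=np.cross(y,z)
    from scipy.spatial.transform import Rotation as R
    q=R.from_matrix(np.c_[x,y,z]).as_quat();return np.array([q[3],*q[:3]])
E
python3 - <<'E'
from h import *
i=viewer.camera_info("top")
print(cast(i,[[216,163],[294,157],[298,199],[218,207],[277,184],[224,183],[243,182]],22).round(1))
print(cast(i,[[155,161],[173,215],[396,197],[152,242]],50).round(1))
w=viewer.camera_info("wrist")
V=w["view"];print("cam pos",-V[:3,:3].T@V[:3,3],"\n",V[:3,:3].round(2),w["camera_matrix"][0],readout.get_tcp_rot(),readout.get_time_s())
c=cast(i,[[257,182]],22)[0]
for yaw in(0.04,0.04+np.pi):
    print(yaw,manip.ik([c[0],c[1],260],down(yaw)))
E
```

```text
[[ 520.5   61.3   22. ]
 [ 534.7 -133.    22. ]
 [ 429.7 -142.    22. ]
 [ 410.6   55.2   22. ]
 [ 467.1  -90.5   22. ]
 [ 470.1   40.9   22. ]
 [ 472.5   -6.3   22. ]]
[[ 521.2  206.5   50. ]
 [ 389.6  159.7   50. ]
 [ 431.2 -374.3   50. ]
 [ 325.3  208.6   50. ]]
cam pos [ 209.87052075 -486.31159159  384.53562545] 
 [[ 0.27 -0.96 -0.  ]
 [-0.93 -0.26  0.28]
 [-0.27 -0.07 -0.96]] [279.49036908   0.         256.16181445] [-5.64493530e-04  9.90782329e-01  1.35462380e-01  3.13579434e-05] 0.1
0.04 [-3.34375421e-01  1.83854571e-01  1.60726501e+00 -4.44089210e-16
  1.35047308e+00 -3.74375421e-01]
3.181592653589793 [-3.34375421e-01  1.83854571e-01  1.60726501e+00 -4.44089210e-16
  1.35047308e+00  2.76721723e+00]
```

```bash
python3 - <<'E'
from h import *
manip.move_to([474,0,170],down(0.085))
hand.grasp(10)
i=viewer.camera_info("wrist");im=viewer.capture("wrist");cv2.imwrite("pics/w1.png",im)
np.savez("w1.npz",im=im,**i)
print(readout.get_time_s(),readout.get_tool_pos(),readout.get_grip_width())
E
```

```text
3.6333 [ 4.74002248e+02 -1.16315872e-02  1.70010437e+02] 0.4631307311005306
```

View pics/w1.png

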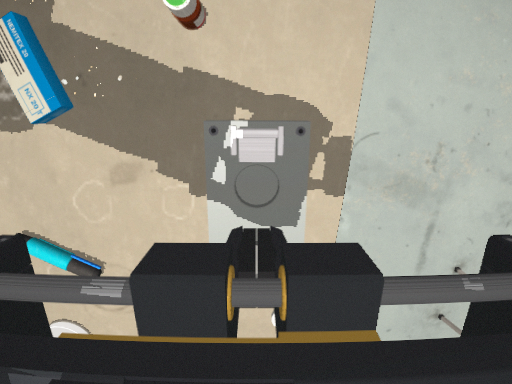

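The recess is at about (257,185), the keeper at (258,145) and the corner screws at (213,130) and (300,131). The fingers hide the disc, so I'll step back towards -y, which is also where the push starts.

```bash
python3 - <<'E'
from h import *
w=dict(np.load("w1.npz"))
print(cast(w,[[205,121],[310,122],[213,130],[300,131],[257,185]],22).round(1))
manip.move_l([474,-125,170])
i=viewer.camera_info("wrist");im=viewer.capture("wrist");cv2.imwrite("pics/w2.png",cv2.resize(im[:240,100:420],None,fx=2.5,fy=2.5,interpolation=cv2.INTER_CUBIC))
np.savez("w2.npz",im=im,**i)
E
```

```text
[[416.4  59.4  22. ]
 [523.9  67.5  22. ]
 [425.1  51.   22. ]
 [514.8  57.6  22. ]
 [475.4  -3.6  22. ]]
```

View pics/w2.png

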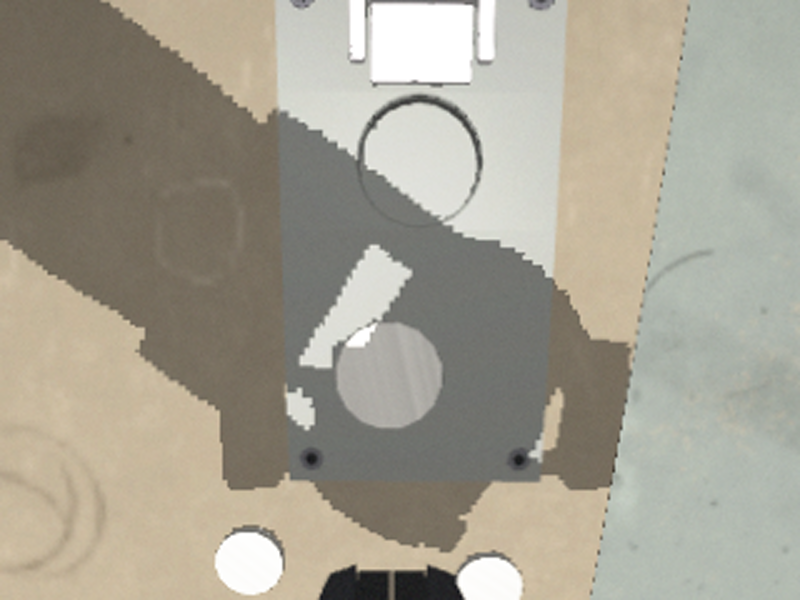

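Crop coordinates: recess rim centre (420,160), disc centre (389,375) spanning 336–443, near deck corners (290,480) and (541,482), near screws (311,459) and (519,460), and tongue front edge at row 84 from x = 371 to 472.

```bash
python3 - <<'E'
from h import *
w=dict(np.load("w2.npz"))
f=lambda p,z:cast(w,(np.array(p)+.5)/2.5-.5+[100,0],z).round(1)
print("corners/screws",f([[290,480],[541,482],[311,459],[519,460]],22))
print("rim l r t b",f([[358,160],[482,160],[420,95],[420,227],[420,160]],22))
print("disc l r t b",f([[336,375],[443,375],[389,321],[389,429],[389,375]],32))
print("tongue",f([[371,84],[472,84]],27))
print("decoys",f([[250,562],[490,580]],5))
E
```

```text
corners/screws [[ 430.9 -139.3   22. ]
 [ 540.7 -130.9   22. ]
 [ 439.6 -129.1   22. ]
 [ 529.7 -121.9   22. ]]
rim l r t b [[451.   -6.9  22. ]
 [499.5  -2.7  22. ]
 [473.   18.7  22. ]
 [477.6 -30.   22. ]
 [475.2  -4.9  22. ]]
disc l r t b [[ 448.7  -90.6   32. ]
 [ 492.   -86.9   32. ]
 [ 468.4  -67.3   32. ]
 [ 472.  -111.    32. ]
 [ 470.2  -88.8   32. ]]
tongue [[454.2  19.8  27. ]
 [492.1  23.1  27. ]]
decoys [[ 411.3 -186.9    5. ]
 [ 527.4 -186.4    5. ]]
```

Disc confirmed (about 44 mm) at (470.2, -88.9). The recess is at (475.4, -5.4), with cell yaw about 0.079. I'll push most of the way, then check.

```bash
cat >> h.py <<'E'
REC=np.array([475.4,-5.4])
def push_line(d):
    e=REC-d;e/=np.linalg.norm(e);return e,down(np.arctan2(e[1],e[0])-np.pi/2)
E
python3 - <<'E'
from h import *
d=np.array([470.2,-88.9]);e,q=push_line(d)
s=d-e*45
manip.move_l([*s,60],q)
manip.move_l([*s,25],v=60)
print(readout.get_contact_force())
manip.move_l([*(REC-e*(31+30)),25],v=40)
print(readout.get_contact_force(),readout.get_tool_pos(),readout.get_time_s())
i=viewer.camera_info("wrist");im=viewer.capture("wrist");cv2.imwrite("pics/w3.png",im[:,100:420])
np.savez("w3.npz",im=im,**i)
E
```

```text
[-0.26641735 -0.19778426  0.62297357]
[0.27764147 0.30885906 0.70987975] [471.55633504 -66.33590648  24.95495811] 8.125
```

View pics/w3.png

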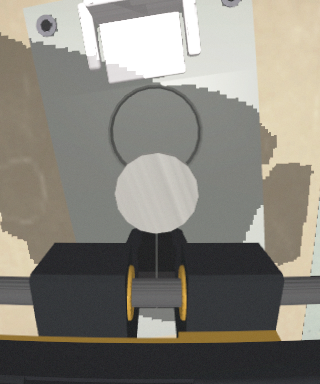

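The disc is straight ahead of the fingers at crop (157,193), and the recess is at (155,130).

```bash
python3 - <<'E'
from h import *
w=dict(np.load("w3.npz"))
f=lambda p,z:cast(w,np.array(p)+[100,0],z).round(1)
print("rim",f([[110,130],[201,130],[155,85],[155.5,130]],22))
print("disc",f([[115,193],[199,193],[157,153],[157,233],[157,193]],32))
E
```

```text
rim [[451.5  -1.7  22. ]
 [499.1  -4.7  22. ]
 [476.4  19.   22. ]
 [475.3  -3.3  22. ]]
disc [[452.3 -33.3  32. ]
 [495.8 -36.1  32. ]
 [475.4 -14.   32. ]
 [472.7 -57.2  32. ]
 [474.1 -34.7  32. ]]
```

```bash
python3 - <<'E'
from h import *
d=np.array([470.2,-88.9]);e,q=push_line(d)
manip.move_l([*(REC-e*30.5),25],v=30)
print(readout.get_contact_force(),readout.get_tool_pos(),readout.get_time_s())
manip.sleep(.2)
i=viewer.camera_info("wrist");im=viewer.capture("wrist");cv2.imwrite("pics/w4.png",im[:,100:420])
np.savez("w4.npz",im=im,**i)
E
```

```text
[ 0.22906234 -0.94427156 -0.91627178] [473.5001162  -35.93297484  24.99147443] 9.3417
```

View pics/w4.png

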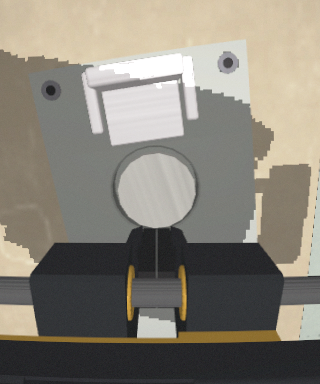

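The disc now sits concentric in the recess at (157,190). It is 77 px wide, down from 84, so it has dropped. I'll pass the fingertips a few mm over it to confirm, then go round and push the keeper with force monitoring.

```bash
python3 - <<'E'
from h import *
d=np.array([470.2,-88.9]);e,q=push_line(d)
p=REC-e*22
manip.move_l([*p,25],v=30);print("over",readout.get_contact_force())
manip.move_l([*p,90],v=120)
a=.079;u=np.array([-np.sin(a),np.cos(a)]);Q=down(a)
P=lambda x:REC+u*(x-30)     # cell x -> world
manip.move_l([*P(125),90],Q)
i=viewer.camera_info("wrist")
manip.move_l([*P(125),36],v=80)
f0=readout.get_contact_force();print("f0",f0)
manip.move_l([*P(88+.5),36],v=40)   # nominally 15.5 mm + finger half width 9
F=lambda:float(np.dot((readout.get_contact_force()-f0)[:2],u))
x=88.5;print(x,F())
while F()<8 and x>82:
    x-=.5;manip.move_l([*P(x),36],v=15);manip.sleep(.05);print(x,round(F(),2))
print(readout.get_time_s())
manip.move_l([*P(100),36],v=60)
manip.move_l([*P(100),90],v=120)
manip.move_l([*P(-60),150])
i=viewer.camera_info("wrist");im=viewer.capture("wrist");cv2.imwrite("pics/w5.png",cv2.resize(im[:240,100:420],None,fx=2.5,fy=2.5,interpolation=cv2.INTER_CUBIC))
np.savez("w5.npz",im=im,**i);print(readout.get_time_s())
E
```

```text
over [-0.63930835 -0.2851902   0.35514298]
f0 [-0.00307864  0.35146078  0.25983417]
88.5 -0.6393745482161003
88.0 0.1
87.5 0.98
87.0 4.86
86.5 8.69
14.7333
17.05
```

View pics/w5.png

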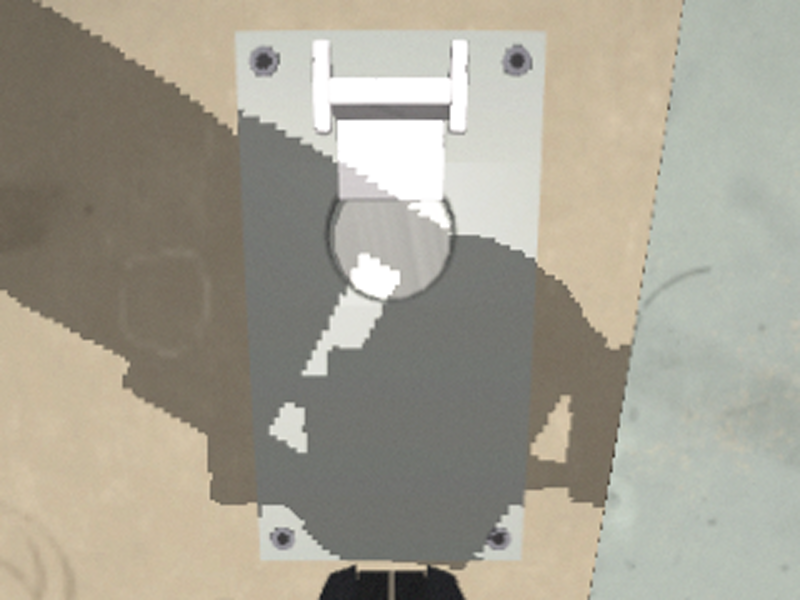

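The keeper tongue's front edge (row 199) now covers the far part of the disc, which lies flat inside the rim. I'll check the keeper travel numerically before handing in.

```bash
python3 - <<'E'
from h import *
w=dict(np.load("w5.npz"));u=np.array([-np.sin(.079),np.cos(.079)])
f=lambda p,z:cast(w,(np.array(p)+.5)/2.5-.5+[100,0],z)[:,:2]
S=f([[264,61],[517,61],[282,538],[498,538]],22)
g=lambda p:(p-S[2:].mean(0))@u
print("screw span",g(S[:2]).round(1))
print("near deck edge, recess near rim",g(f([[390,560],[390,300]],22)).round(1))
print("tongue front",g(f([[338,199],[443,200]],27)).round(1))
print("disc",f([[334,237],[450,237],[392,297]],21).round(1), readout.get_contact_force())
E
```

```text
screw span [180.1 180.1]
near deck edge, recess near rim [-9.8 96.4]
tongue front [132.3 132. ]
disc [[454.   -7.6]
 [497.3  -4.2]
 [477.4 -27.8]] [ 0.29072369  0.37371704 -0.52175899]
```

```bash
python3 -c "
from workcell import workorder
print(workorder.sign_off())"
```

```text
the job is handed in; nothing more can be done
None
```

The job is handed in, though sign-off returned no verdict: by the camera check the disc lies in the recess, centred to within about 1 mm, and the keeper is home at about 17.8 of 18 mm. I sent the arm nowhere near the vials or the jar, but did not re-check them afterwards.

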